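Shut the red stopcock under the bench box's sliding cover

TASK

The red tap in the grey laboratory service box has to be shut off. With the fingertips, push the black rib so that the metal cover slides all the way along its rails to the other end of the box, without lifting the cover out of the rails, then push the red handle round clockwise (seen from above) to its stop, a quarter turn. Leave the cover parked open, and do not disturb the blue handle or the jars, beaker and bottle standing around.

Things in the scene. Friction and masses are not known exactly. Their poses are not given: they have to be found in the camera images.
- box: Fixed grey service box, 480 mm long (its y), 172 mm wide (its x), origin at the centre of its underside; x points away from the robot, y to its left, turned up to 0.3 rad. Walls 60 mm high; aluminium guide curbs 8 mm higher run round the top edge (inner faces at x = +-80, y = +-235 mm) and keep the cover in, with 2.5 mm play on either side.
- well (a point): Centre of the floor (8 mm up) of the open well with two taps that fills the box's -y half: inner x -70..70 mm, y -235..0 mm in the box.
- deck (a point): Centre of the top (60 mm up) of the solid deck, the box's +y half, where the cover parks.
- cover: Loose aluminium cover, 155 (x) by 232 (y) by 5 mm, 0.25 to 0.5 kg, lying in the rails with its underside 60 mm above the bench; origin at the centre of its underside, axes about those of the box. Starts at y = -115 to -100 mm in the box, hiding both taps; slides (a few newtons) along the box's +y until it meets the end curb at y = +119 mm.
- cover_rib (a point): Centre of the black push rib standing on the cover: 80 mm long (x), 12 mm thick (y), from 65 to 87 mm above the bench while the cover lies in the rails. It lies 85 mm towards -y from the cover's centre.
- red_pivot (a point): Point on the upright turning axis of the red handle, 42 mm above the bench. The two taps (red and blue) sit in the well on either place, at x = +20 mm and y = -170 or -80 mm in the box. The brass tap bodies and pipes below the handles reach 25 mm up (34 mm within 15 mm of the axis).
- red_tip (a point): Centre of the round post (16 mm diameter, from 36 to 54 mm above the bench) at the end of the red handle, 48 mm from the axis. The handle is a flat bar 11 mm wide, from 36 to 48 mm above the bench, red with a white band; open, it points to the box's -x (towards the robot), shut, to the box's +y.
- red_handle (a joint): Angle of the red handle: 0 open (points to the box's -x), growing clockwise seen from above, 1.571 shut (at the stop, points to the box's +y). Starts between 0 and 0.25. It is stiff (about 0.12 N m, some 3 N at the post) and stays where it is left.
- blue_pivot (a point): Point on the turning axis of the blue handle, 42 mm above the bench; the same tap in blue, in the other place.
- blue_tip (a point): Centre of the post at the end of the blue handle, as for the red one. To be left as it is.
- blue_handle (a joint): Angle of the blue handle, as for the red one; starts between 0 and 0.25 and should stay.
- jar: Amber glass jar with a red cap, 52 mm diameter, 75 mm high, origin at its underside; stands beyond the box. Leave alone.
- beaker: Clear glass beaker, 64 mm diameter, 85 mm high, origin at its underside; stands beyond the box. Leave alone.
- bottle: Amber glass bottle with a blue cap, 48 mm diameter, 150 mm high, origin at its underside; stands beyond the box. Leave alone.
- small_jar: Small amber jar with a blue cap, 44 mm diameter, 60 mm high, origin at its underside; stands on the robot's side of the box, beside the deck. Leave alone.

How it is judged:
On the way, in this order (a step that is already met when the one before it is completed fails the run):
1. the cover is slid along its rails to the other end, both taps uncovered (y of cover in the frame of box above 0.098 m and z of cover in the frame of box below 0.066 m and angle between cover's own z axis and vertical below 0.06 rad), for 0.2 s.
2. the red handle is pushed shut (value of joint red_handle above 1.43 rad), for 0.2 s.
At the end, for the whole second after the job is handed in: The cover lies flat in its rails with its centre at least 98 mm along the box's +y (within about 20 mm of the end stop), at rest; the red handle is shut (joint above 1.43 of 1.571 rad); the blue handle's end is within 12 mm, and each bystander within 30 mm, of where it started, upright (all of step 1 and value of joint red_handle above 1.43 rad and z of cover in the frame of box above 0.055 m and distance of blue_tip from where it was at the start of the episode below 0.012 m and linear speed of cover below 0.02 m/s and distance of each of jar, beaker, bottle, small_jar from where it was at the start of the episode below 0.03 m and angle between each of jar, beaker, bottle, small_jar's own z axis and vertical below 0.2 rad); the robot touches nothing.
It fails at once if the cover is lifted out of its rails (z of cover in the frame of box above 0.072 m or angle between cover's own z axis and vertical above 0.12 rad).
It fails at once if the blue handle is moved (distance of blue_tip from where it was at the start of the episode above 0.012 m).
It fails at once if a jar, the beaker or the bottle is pushed away, lifted or tipped (distance of any of jar, beaker, bottle, small_jar from where it was at the start of the episode above 0.03 m or angle between any of jar, beaker, bottle, small_jar's own z axis and vertical above 0.3 rad).
It also fails if it takes over 54 s, if anything falls off the work surface, if the arm or the gripper's body presses on something with over 40 N, if the wrist force passes 120 N, or if a joint passes its speed limit or range.

ROBOT

A 6-joint arm with a two-finger parallel gripper is mounted at the origin on the work surface. World frame = base frame: x ahead of the robot, y to its left, z up, the work surface at z = 0. Lengths are in m, angles in rad, forces in N, time in s.
With the tool pointing down it reaches from about 0.35 to 0.85 m from the base axis. Payload 8.1 kg.
Tool frame: the origin (TCP) lies at the centre of the arm's flange, where the gripper is bolted on; the fingertips stand 186 mm ahead of it and the grasp point (between the pads) lies 167 mm ahead of it; z points along the fingers, y is the line along which they close (so a half turn about z gives the same grasp; the last joint's range is limited). The gripper opens to 93 mm and grips with 3 to 60 N. Pads are 15 mm wide; open, the fingers measure 128 mm over their backs; the gripper's body (75 mm by 188 mm) begins 65 mm behind the grasp point.
Start: joints at [-1.238, 0.13, 1.488, -0, 1.523, -0.085], TCP at [0.243, -0.548, 0.405] pointing down, gripper open.
Joint ranges: [-2.96, 2.96], [-0.89, 2.26], [0.02, 2.5], [-1.34, 4.48], [0, 2.73], [-2.66, 2.66]. Speed limits (rad/s): [2.39, 2.39, 2.79, 3.14, 3.14, 3.14].

INTERFACE

Orientations are given as a rotation vector (axis times angle).
In Python, from plant import read_state, read_camera, camera_params, robot gives the robot as it stands.
- The arm moves only by the tool carry_out, never from a script. Its argument "targets" is a list of rows, each an object of numbers: "hand": the opening in per cent of the stroke, from 0 (shut) to 100 (fully open); "x", "y", "z": the shift along the tool's x, y, z in m; "ax", "ay", "az": the turn, a rotation vector about the tool's x, y, z in rad. In form: [{"hand": .., "x": .., "y": .., "z": .., "ax": .., "ay": .., "az": ..}, ...]. A call has 1 to 8 rows; each row is the pose to reach, as a shift and turn from the pose commanded when the call began, along the tool's axes at that moment; what a row does not reach only later rows make up. A row lasts 1/8 s, in which the tool goes at most 62.5 mm and 10.7 degrees, less where a joint would pass 70% of its speed; a pose out of reach is approached as far as the arm can. A call with a gripper value outside its range is refused whole. The fingers move at their own pace and stop on an object; "newtons" is the grip in N (left out, the last holds). Time passes only in rows, so rows that repeat a pose let the fingers close. It gives the time, the measured TCP pose, the force, the opening and the grip force at its end, in the units of the state.
- read_state(): the state, without advancing time (a new reading comes with each control period).
- read_camera(name): name is "scene" or "side" or "wrist"; returns (picture, depth): 420x560x3 uint8, blue, green, red; 420x560 float32, m along the optical axis (not along the pixel's ray), 0 where there is no reading.
- camera_params(name): a dict with "fx", "fy", "cx", "cy" (pixels), "position" and "rotation" of the camera in the world. Camera axes: x right, y up, looking along -z (the intrinsics and any distortion apply to the point x, -y, -z); pixel columns grow to the right and rows downward; lengths in m; the calibration is good to about 2 mm. A picture is of the moment at which its call begins: read the wrist's pose just before it. camera_params takes no time and is no camera call; for the wrist camera it gives the pose at the moment of the call.
- robot.close_job(): hands the job in; it is judged then, once.
The state is a dict: "t": time; "q": joint angles; "dq": joint speeds; "joint_torque": joint torques, N m; "tool_pos": TCP position; "orientation": TCP orientation; "force": force on the tool from outside, world axes, zero at the start; "wrist_torque": the same for the moment, N m; "opening": finger opening in m; "gripper_force": force on a finger pad.
Only numpy, scipy, OpenCV 4.12 (cv2) and the standard library are available. Lean on these libraries where they do the work, as an engineer would, in place of code of your own. Each camera call takes 0.05 s, during which the arm holds its last target. There are 200 camera calls.

## Working session

There is one attempt and no reset: what is moved stays moved. The work goes in short steps, Python scripts to look and compute and a tool call to move; the robot and the scene stay as the last step left them, time stands still between calls to the robot, and variables do not carry over. Pictures are saved under pics/ and viewed, at most 10 in all, crops included, and the job is handed in when it is done.

Besides the shell and the picture viewer there is one more tool, called after "Request:" as name([rows], argument=value, ...), one row to a line, values as JSON. carry_out: Moves the arm, as the interface text tells. Its arguments: {"type":"object","properties":{"targets":{"type":"array","items":{"type":"object","properties":{"hand":{"type":"number"},"x":{"type":"number"},"y":{"type":"number"},"z":{"type":"number"},"ax":{"type":"number"},"ay":{"type":"number"},"az":{"type":"number"}}}},"newtons":{"type":"number"}},"required":["targets"]}

```bash
ls; mkdir -p pics; python3 - <<'E'
from plant import *
import cv2,numpy as np
s=read_state();print(s)
a=[]
for n in("scene","side"):
    im,d=read_camera(n);np.savez(n+".npz",im=im,d=d);cv2.imwrite(f"pics/{n}0.png",im)
    p=camera_params(n);print(n,p,(d>0).mean())
E
```

```text
pics
{'t': 0.0, 'q': array([-1.23839762e+00,  1.31153736e-01,  1.48925341e+00, -2.55934565e-05,
        1.52299440e+00, -8.54316775e-02]), 'dq': array([-0.00100779, -0.00063642, -0.00102773, -0.00032747,  0.00132751,
        0.00058518]), 'joint_torque': array([ 8.05003356e-05, -5.59839606e+01, -4.91750693e+01,  7.71704852e-02,
        3.57967685e-02, -1.49921252e-04]), 'tool_pos': array([ 0.24339269, -0.54817224,  0.40370578]), 'orientation': array([-3.07152993e+00, -6.51192815e-01,  3.89600979e-04]), 'force': array([ 0.20172254, -0.05286957,  0.91465891]), 'wrist_torque': array([ 0.03840498,  0.03924929, -0.05354729]), 'gripper_force': 0.0, 'opening': 0.09319221285459148}
scene {'fx': 466.70215782737256, 'fy': 466.70215782737256, 'cx': 272.972968877128, 'cy': 197.23224389489934, 'position': array([0.99710936, 0.79969174, 0.62101486]), 'rotation': array([0.37773815, 1.24603839, 2.30168864])} 0.9954761904761905
side {'fx': 402.7218537762452, 'fy': 402.7218537762452, 'cx': 276.879221594146, 'cy': 202.99823629483294, 'position': array([0.25010536, 0.51960384, 0.71210924]), 'rotation': array([ 0.25594065, -0.82369004, -2.38269981])} 0.9959098639455782
```

View pics/scene0.png

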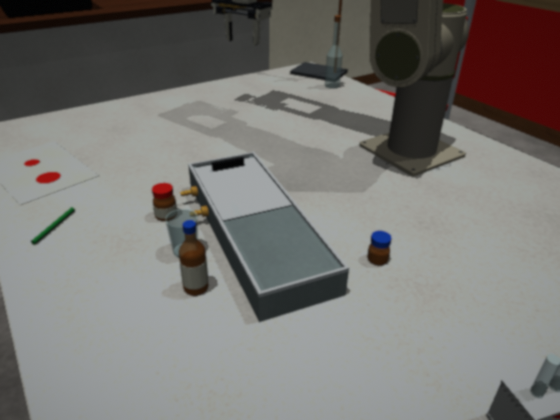

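View pics/side0.png

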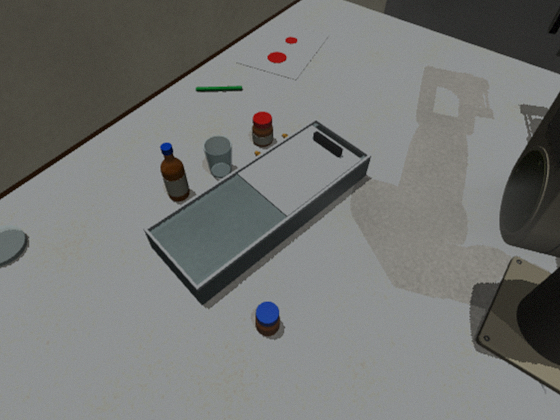

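The scene view shows the box running diagonally, with the rib at about (228,163), the deck near (275,245), the beaker, jar and bottle left of it and the small jar at (380,247). The side view shows the rib at (327,144) and box corners at about (148,232), (200,292), (370,157) and (316,123).

```bash
cat > h.py <<'E'
import numpy as np,cv2
from scipy.spatial.transform import Rotation as R
from plant import *
def cloud(p,d):
    v,u=np.mgrid[0:d.shape[0],0:d.shape[1]]
    c=np.stack([(u-p['cx'])/p['fx']*d,-(v-p['cy'])/p['fy']*d,-d],-1)
    return c@R.from_rotvec(p['rotation']).as_matrix().T+p['position']
def ray(p,uv,z):
    uv=np.atleast_2d(np.array(uv,float))
    c=np.c_[(uv[:,0]-p['cx'])/p['fx'],-(uv[:,1]-p['cy'])/p['fy'],-np.ones(len(uv))]@R.from_rotvec(p['rotation']).as_matrix().T
    return p['position']+c*((z-p['position'][2])/c[:,2])[:,None]
E
python3 - <<'E'
from h import *
for n in("scene","side"):
    f=np.load(n+".npz");im,d=f['im'],f['d'];p=camera_params(n);P=cloud(p,d)
    z=P[...,2]
    ok=(d>0)&(P[...,0]>.25)&(P[...,0]<.9)&(abs(P[...,1])<.5)
    print(n,"bench z",np.median(z[ok&(abs(z)<.03)]))
    m=(ok&(z>.045)&(z<.073)).astype(np.uint8)
    k,l,st,_=cv2.connectedComponentsWithStats(m)
    i=1+st[1:,4].argmax();m=l==i
    Q=P[m][:,:2].astype(np.float32);print(cv2.minAreaRect(Q),m.sum(),cv2.boxPoints(cv2.minAreaRect(Q)).tolist())
    hull=np.argwhere(m)[:,::-1].astype(np.int32)
    ap=cv2.boxPoints(cv2.minAreaRect(hull));
    h=cv2.convexHull(hull);
    q=cv2.approxPolyN(h,4).reshape(-1,2);print("quad px",q.tolist());print(ray(p,q,.068).round(4).tolist())
    g=im.max(2);r=ok&(g<55)&(z>.06)&(z<.1)
    k,l,st,_=cv2.connectedComponentsWithStats(r.astype(np.uint8))
    for i in range(1,k):
        if st[i,4]>60: print("dark",st[i],P[l==i].min(0).round(3),P[l==i].max(0).round(3),np.median(P[l==i],0).round(4))
E
```

```text
scene bench z -0.0004360699104979382
((0.584294319152832, 0.09779570996761322), (0.4849793612957001, 0.1738642454147339), 79.92127227783203) 12357 [[0.45626774430274963, -0.1257387101650238], [0.6274489164352417, -0.15616515278816223], [0.7123209238052368, 0.32133013010025024], [0.5411397218704224, 0.35175657272338867]]
quad px [[258, 305], [184, 164], [253, 151], [354, 275]]
[[0.724, 0.3405, 0.068], [0.6349, -0.1536, 0.068], [0.4571, -0.1241, 0.068], [0.5466, 0.3692, 0.068]]
dark [211 157  33  14 283] [ 0.503 -0.138  0.06 ] [ 0.591 -0.072  0.088] [ 0.5516 -0.0819  0.0801]
dark [181 251  24  16 186] [0.75  0.189 0.068] [0.79  0.209 0.095] [0.7718 0.2043 0.083 ]
side bench z 0.0014713590061373738
((0.5840175747871399, 0.09638439118862152), (0.481883704662323, 0.1754246950149536), 79.7730712890625) 16199 [[0.4549202024936676, -0.12515634298324585], [0.6275578141212463, -0.1563025414943695], [0.7131149768829346, 0.3179251253604889], [0.5404773354530334, 0.34907132387161255]]
quad px [[198, 295], [141, 229], [315, 117], [375, 158]]
[[0.5312, 0.3548, 0.068], [0.7129, 0.3208, 0.068], [0.6272, -0.1569, 0.068], [0.4443, -0.122, 0.068]]
dark [314 132  28  25 285] [ 0.51  -0.096  0.065] [ 0.587 -0.073  0.091] [ 0.5462 -0.0822  0.0829]
dark [162 165  24  20 234] [0.741 0.166 0.06 ] [0.769 0.207 0.098] [0.747  0.1927 0.0802]
dark [166 183  55  36  94] [0.672 0.139 0.06 ] [0.698 0.272 0.067] [0.6863 0.2164 0.0624]
```

The box fit agrees in both views: centre (0.584, 0.097), size 482×175 mm, yaw −0.178. I'll work out the approach behind the rib.

```bash
cat >> h.py <<'E'
C=np.array([.584,.097]);TH=-.178
XB=np.array([np.cos(TH),np.sin(TH)]);YB=np.array([-np.sin(TH),np.cos(TH)])
def w(bx,by): return C+bx*XB+by*YB
def b(P): P=np.asarray(P)[...,:2]-C; return np.stack([P@XB,P@YB],-1)
def rel(goals):
    """goals: (bx,by,tipz,turn of tool y from box x, rad, ccw from above)"""
    s=read_state();R0=R.from_rotvec(s['orientation']);p0=s['tool_pos']
    print("now box",b(p0).round(4),"tip z",round(p0[2]-.186,4),"q",s['q'].round(2),"F",s['force'].round(1),"t",s['t'])
    for bx,by,tz,a in goals:
        yw=TH+a;ty=np.array([np.cos(yw),np.sin(yw),0]);tzv=np.array([0,0,-1.]);tx=np.cross(ty,tzv)
        G=R.from_matrix(np.c_[tx,ty,tzv]);d=R0.inv().apply(np.r_[w(bx,by),tz+.186]-p0)
        print((bx,by,tz,a),"shift",d.round(4),"turn",(R0.inv()*G).as_rotvec().round(3))
E
python3 - <<'E'
from h import *
rel([(-.003,-.236,.19,0),(-.003,-.236,.075,0)])
print("rib box",b([[.5516,-.0819],[.5462,-.0822]]))
E
```

```text
now box [-0.221  -0.6953] tip z 0.2178 q [-1.24  0.13  1.49 -0.    1.52 -0.09] F [ 0.2 -0.  -0.3] t 0.1
(-0.003, -0.236, 0.19, 0) shift [ 0.4382 -0.2578  0.0283] turn [-0.001 -0.001 -0.975]
(-0.003, -0.236, 0.075, 0) shift [ 0.4382 -0.2576  0.1433] turn [-0.001 -0.001 -0.975]
rib box [[-0.00021177 -0.18181013]
 [-0.00547333 -0.18306153]]
```

Request:
carry_out([
  {"hand": 0,"x": 0.04,"y": -0.023,"z": 0.003,"az": -0.09},
  {"hand": 0,"x": 0.08,"y": -0.047,"z": 0.005,"az": -0.18},
  {"hand": 0,"x": 0.12,"y": -0.07,"z": 0.008,"az": -0.27},
  {"hand": 0,"x": 0.16,"y": -0.094,"z": 0.01,"az": -0.36},
  {"hand": 0,"x": 0.2,"y": -0.118,"z": 0.013,"az": -0.45},
  {"hand": 0,"x": 0.24,"y": -0.141,"z": 0.016,"az": -0.54},
  {"hand": 0,"x": 0.28,"y": -0.165,"z": 0.018,"az": -0.62},
  {"hand": 0,"x": 0.32,"y": -0.188,"z": 0.021,"az": -0.71},
], newtons=20)

```text
schema error: expected keys hand, x, y, z, ax, ay, az
```

```bash
python3 - <<'E'
from h import *
rel([(-.003,-.236,.19,0),(-.003,-.236,.075,0)])
E
```

```text
now box [-0.221  -0.6953] tip z 0.2178 q [-1.24  0.13  1.49 -0.    1.52 -0.09] F [ 0.2 -0.  -0.3] t 0.1
(-0.003, -0.236, 0.19, 0) shift [ 0.4382 -0.2578  0.0283] turn [-0.001 -0.001 -0.975]
(-0.003, -0.236, 0.075, 0) shift [ 0.4382 -0.2576  0.1433] turn [-0.001 -0.001 -0.975]
```

Request:
carry_out([
  {"hand": 0,"x": 0.04,"y": -0.023,"z": 0.003,"ax": 0,"ay": 0,"az": -0.09},
  {"hand": 0,"x": 0.08,"y": -0.047,"z": 0.005,"ax": 0,"ay": 0,"az": -0.18},
  {"hand": 0,"x": 0.12,"y": -0.07,"z": 0.008,"ax": 0,"ay": 0,"az": -0.27},
  {"hand": 0,"x": 0.16,"y": -0.094,"z": 0.01,"ax": 0,"ay": 0,"az": -0.36},
  {"hand": 0,"x": 0.2,"y": -0.118,"z": 0.013,"ax": 0,"ay": 0,"az": -0.45},
  {"hand": 0,"x": 0.24,"y": -0.141,"z": 0.016,"ax": 0,"ay": 0,"az": -0.54},
  {"hand": 0,"x": 0.28,"y": -0.165,"z": 0.018,"ax": 0,"ay": 0,"az": -0.62},
  {"hand": 0,"x": 0.32,"y": -0.188,"z": 0.021,"ax": 0,"ay": 0,"az": -0.71},
], newtons=20)

```text
t: 1.1
tool_pos: [0.4602, -0.2453, 0.3834]
orientation: [-2.653, -1.683, 0.0]
force: [0.1, -1.0, 0.0]
opening: 0.0177
gripper_force: 0.0
```

```bash
python3 - <<'E'
from h import *
rel([(-.003,-.236,.19,0),(-.003,-.236,.075,0)])
E
```

```text
now box [-0.0612 -0.3588] tip z 0.1974 q [-0.59 -0.07  1.73 -0.    1.48 -0.15] F [ 0.1 -1.   0. ] t 1.1
(-0.003, -0.236, 0.19, 0) shift [0.1337 0.0244 0.0074] turn [-0.    -0.    -0.262]
(-0.003, -0.236, 0.075, 0) shift [0.1337 0.0244 0.1224] turn [-0.    -0.    -0.262]
```

Request:
carry_out([
  {"hand": 0,"x": 0.035,"y": 0.006,"z": 0.002,"ax": 0,"ay": 0,"az": -0.07},
  {"hand": 0,"x": 0.07,"y": 0.012,"z": 0.004,"ax": 0,"ay": 0,"az": -0.14},
  {"hand": 0,"x": 0.1,"y": 0.018,"z": 0.006,"ax": 0,"ay": 0,"az": -0.2},
  {"hand": 0,"x": 0.134,"y": 0.024,"z": 0.007,"ax": 0,"ay": 0,"az": -0.262},
  {"hand": 0,"x": 0.134,"y": 0.024,"z": 0.007,"ax": 0,"ay": 0,"az": -0.262},
  {"hand": 0,"x": 0.134,"y": 0.024,"z": 0.007,"ax": 0,"ay": 0,"az": -0.262},
])

```text
t: 1.85
tool_pos: [0.5385, -0.1361, 0.3763]
orientation: [-2.413, -2.011, 0.001]
force: [-0.5, -0.2, 0.6]
opening: 0.0002
gripper_force: 0.0
```

```bash
python3 - <<'E'
from h import *
rel([(-.003,-.236,.075,0)])
p=camera_params("wrist");im,d=read_camera("wrist");P=cloud(p,d);z=P[...,2]
B=b(P);cv2.imwrite("pics/wrist1.png",im)
r=(d>0)&(im.max(2)<60)&(z>.075)&(z<.1)&(abs(B[...,0])<.08)&(abs(B[...,1]+.19)<.04)
print(r.sum(),B[r].min(0),B[r].max(0),np.percentile(B[r],[2,50,98],axis=0),np.median(z[r]))
E
```

```text
now box [-0.0035 -0.2375] tip z 0.1903 q [-0.34  0.03  1.65 -0.    1.47 -0.16] F [-0.5 -0.2  0.6] t 1.85
(-0.003, -0.236, 0.075, 0) shift [0.0015 0.0006 0.1153] turn [-0.001  0.    -0.003]
1267 [-0.04124197 -0.19337778] [ 0.03595565 -0.18183132] [[-0.03954993 -0.19255741]
 [-0.00288274 -0.18742525]
 [ 0.03399335 -0.18203419]] 0.08614490000088837
```

View pics/wrist1.png

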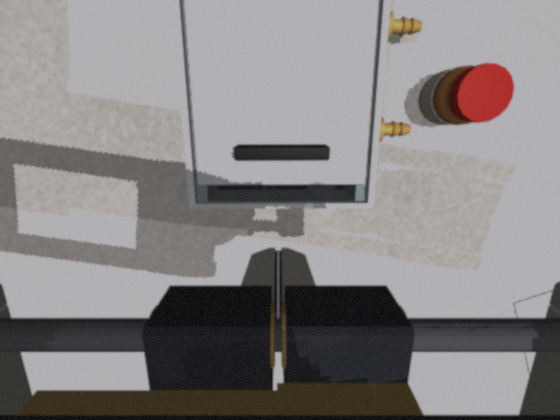

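The wrist view shows the rib at (282,153), with its back face at y=−0.193 and its top at 86 mm, both as expected. The closed fingertips are at (278,250), clear of the end curb at row 204. Next I descend and push.

Request:
carry_out([
  {"hand": 0,"x": 0,"y": 0,"z": 0.03,"ax": 0,"ay": 0,"az": 0},
  {"hand": 0,"x": 0,"y": 0,"z": 0.06,"ax": 0,"ay": 0,"az": 0},
  {"hand": 0,"x": 0,"y": 0,"z": 0.09,"ax": 0,"ay": 0,"az": 0},
  {"hand": 0,"x": 0,"y": 0,"z": 0.114,"ax": 0,"ay": 0,"az": 0},
  {"hand": 0,"x": 0,"y": 0,"z": 0.114,"ax": 0,"ay": 0,"az": 0},
  {"hand": 0,"x": 0.02,"y": 0,"z": 0.114,"ax": 0,"ay": 0,"az": 0},
  {"hand": 0,"x": 0.035,"y": 0,"z": 0.114,"ax": 0,"ay": 0,"az": 0},
  {"hand": 0,"x": 0.05,"y": 0,"z": 0.114,"ax": 0,"ay": 0,"az": 0},
])

```text
t: 2.9
tool_pos: [0.5485, -0.0858, 0.2643]
orientation: [2.411, 2.011, 0.001]
force: [-0.8, -3.7, 2.9]
opening: 0.0008
gripper_force: 1.6
```

```bash
python3 - <<'E'
from h import *
rel([(-.003,.0,.075,0),(-.003,.02,.075,0)])
E
```

```text
now box [-0.0026 -0.1862] tip z 0.0783 q [-0.25  0.12  1.76 -0.    1.26 -0.07] F [-0.8 -3.7  2.9] t 2.9
(-0.003, 0.0, 0.075, 0) shift [ 0.1862 -0.0009  0.0031] turn [ 0.002  0.001 -0.002]
(-0.003, 0.02, 0.075, 0) shift [ 0.2062 -0.0009  0.0031] turn [ 0.002  0.001 -0.002]
```

Request:
carry_out([
  {"hand": 0,"x": 0.015,"y": 0,"z": 0.002,"ax": 0,"ay": 0,"az": 0},
  {"hand": 0,"x": 0.03,"y": 0,"z": 0.002,"ax": 0,"ay": 0,"az": 0},
  {"hand": 0,"x": 0.045,"y": 0,"z": 0.002,"ax": 0,"ay": 0,"az": 0},
  {"hand": 0,"x": 0.06,"y": 0,"z": 0.002,"ax": 0,"ay": 0,"az": 0},
  {"hand": 0,"x": 0.075,"y": 0,"z": 0.002,"ax": 0,"ay": 0,"az": 0},
  {"hand": 0,"x": 0.09,"y": 0,"z": 0.002,"ax": 0,"ay": 0,"az": 0},
  {"hand": 0,"x": 0.105,"y": 0,"z": 0.002,"ax": 0,"ay": 0,"az": 0},
  {"hand": 0,"x": 0.12,"y": 0,"z": 0.002,"ax": 0,"ay": 0,"az": 0},
])

```text
t: 3.9
tool_pos: [0.5695, 0.0323, 0.2607]
orientation: [-2.413, -2.012, 0.0]
force: [-1.2, -2.9, 2.4]
opening: 0.0004
gripper_force: 1.6
```

```bash
python3 - <<'E'
from h import *
rel([(-.003,.0,.075,0),(-.003,.02,.075,0)])
E
```

```text
now box [-0.0028 -0.0663] tip z 0.0747 q [-0.03  0.17  1.72  0.    1.26  0.15] F [-1.2 -2.9  2.4] t 3.9
(-0.003, 0.0, 0.075, 0) shift [ 0.0663 -0.0004 -0.0003] turn [-0.     0.    -0.003]
(-0.003, 0.02, 0.075, 0) shift [ 0.0863 -0.0005 -0.0003] turn [-0.     0.    -0.003]
```

Request:
carry_out([
  {"hand": 0,"x": 0.014,"y": 0,"z": 0,"ax": 0,"ay": 0,"az": 0},
  {"hand": 0,"x": 0.028,"y": 0,"z": 0,"ax": 0,"ay": 0,"az": 0},
  {"hand": 0,"x": 0.042,"y": 0,"z": 0,"ax": 0,"ay": 0,"az": 0},
  {"hand": 0,"x": 0.054,"y": 0,"z": 0,"ax": 0,"ay": 0,"az": 0},
  {"hand": 0,"x": 0.064,"y": 0,"z": 0,"ax": 0,"ay": 0,"az": 0},
  {"hand": 0,"x": 0.072,"y": 0,"z": 0,"ax": 0,"ay": 0,"az": 0},
  {"hand": 0,"x": 0.078,"y": 0,"z": 0,"ax": 0,"ay": 0,"az": 0},
  {"hand": 0,"x": 0.081,"y": 0,"z": 0,"ax": 0,"ay": 0,"az": 0},
])

```text
t: 4.9
tool_pos: [0.584, 0.1112, 0.2607]
orientation: [-2.413, -2.012, 0.0]
force: [-0.9, -3.8, 2.5]
opening: 0.0002
gripper_force: 1.6
```

```bash
python3 - <<'E'
from h import *
rel([(-.003,-.02,.075,0)])
for n in("scene","side"):
    p=camera_params(n);im,d=read_camera(n);cv2.imwrite(f"pics/{n}2.png",im);np.savez(n+"2.npz",im=im,d=d)
E
```

```text
now box [-0.0025  0.014 ] tip z 0.0747 q [ 0.1   0.23  1.65 -0.    1.26  0.28] F [-0.9 -3.8  2.5] t 4.9
(-0.003, -0.02, 0.075, 0) shift [-0.034  -0.0004 -0.0003] turn [-0.     0.    -0.003]
```

View pics/side2.png

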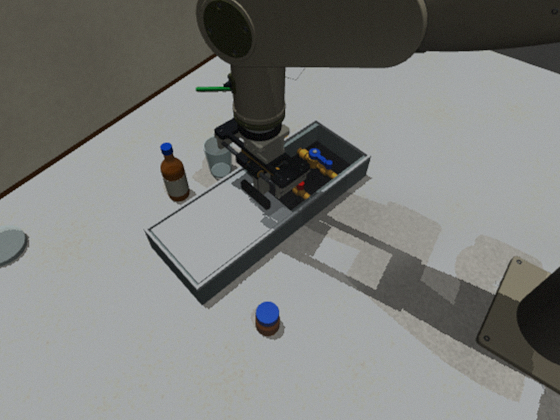

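The cover is nearly at the far end (rib at about (255,195)). The blue handle is in the far place (318,155) and the red one in the near place (300,188). I'll push gently to the stop.

Request:
carry_out([
  {"hand": 0,"x": 0.003,"y": 0,"z": 0,"ax": 0,"ay": 0,"az": 0},
  {"hand": 0,"x": 0.006,"y": 0,"z": 0,"ax": 0,"ay": 0,"az": 0},
  {"hand": 0,"x": 0.008,"y": 0,"z": 0,"ax": 0,"ay": 0,"az": 0},
  {"hand": 0,"x": 0.008,"y": 0,"z": 0,"ax": 0,"ay": 0,"az": 0},
])

```text
t: 5.5
tool_pos: [0.5856, 0.1167, 0.2606]
orientation: [2.412, 2.008, -0.005]
force: [-1.7, -13.8, 2.6]
opening: 0.0003
gripper_force: 7.3
```

Request:
carry_out([
  {"hand": 0,"x": -0.015,"y": 0,"z": 0,"ax": 0,"ay": 0,"az": 0},
  {"hand": 0,"x": -0.03,"y": 0,"z": -0.02,"ax": 0,"ay": 0,"az": 0},
  {"hand": 0,"x": -0.06,"y": 0,"z": -0.05,"ax": 0,"ay": 0,"az": 0},
  {"hand": 0,"x": -0.1,"y": 0,"z": -0.08,"ax": 0,"ay": 0,"az": 0},
  {"hand": 0,"x": -0.14,"y": 0,"z": -0.105,"ax": 0,"ay": 0,"az": 0},
  {"hand": 0,"x": -0.16,"y": 0,"z": -0.115,"ax": 0,"ay": 0,"az": 0},
  {"hand": 0,"x": -0.16,"y": 0,"z": -0.115,"ax": 0,"ay": 0,"az": 0},
  {"hand": 0,"x": -0.16,"y": 0,"z": -0.115,"ax": 0,"ay": 0,"az": 0},
])

```text
t: 6.5
tool_pos: [0.5564, -0.0377, 0.3747]
orientation: [-2.412, -2.011, 0.001]
force: [-0.1, 0.1, 0.8]
opening: 0.0006
gripper_force: 0.0
```

```bash
python3 - <<'E'
from h import *
rel([])
p=camera_params("wrist");im,d=read_camera("wrist");P=cloud(p,d);z=P[...,2]
B=b(P);cv2.imwrite("pics/wrist2.png",im);np.savez("wrist2.npz",im=im,d=d,B=B,z=z)
hsv=cv2.cvtColor(im,cv2.COLOR_BGR2HSV);h,s,v=cv2.split(hsv)
inw=(d>0)&(abs(B[...,0])<.075)&(B[...,1]<0)&(B[...,1]>-.235)&(z<.065)
for n,m in(("red",(h<8)|(h>172)),("blue",(h>100)&(h<130))):
    m=m&(s>120)&(v>50)&inw&(z>.032)
    print(n,m.sum(),np.percentile(B[m],[1,50,99],axis=0).round(4).tolist(),np.percentile(z[m],[1,50,99]))
    t=m&(z>.0515);print("post",t.sum(),np.median(B[t],0),np.median(z[t]),cv2.minEnclosingCircle(B[t].astype(np.float32)) if t.any() else 0)
E
```

```text
now box [-0.0033 -0.1375] tip z 0.1887 q [-0.16  0.03  1.65  0.    1.46  0.02] F [-0.1  0.1  0.8] t 6.5
red 965 [[-0.0366, -0.0931], [0.0067, -0.0781], [0.0291, -0.0688]] [0.04537861 0.04748081 0.05464033]
post 218 [-0.03080708 -0.07590749] 0.05321557160736315 ((-0.030575918033719063, -0.07588963210582733), 0.007776775397360325)
blue 977 [[-0.0364, -0.1826], [0.0004, -0.167], [0.0289, -0.1576]] [0.04244142 0.04735563 0.05424243]
post 168 [-0.03052803 -0.16680645] 0.053262848379116795 ((-0.03066016174852848, -0.16681928932666779), 0.007758813910186291)
```

View pics/wrist2.png

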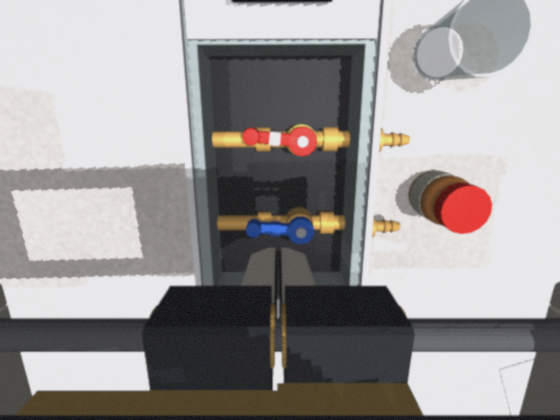

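The wrist view shows the red handle (hub (302,141), post (251,136)) open at about 0.1 rad, blue below it (hub (300,232), post (254,229)), and the cover parked at the top. Post height of 53 mm, radius of 7.8 mm and the tap spacing all match the given sizes.

```bash
python3 - <<'E'
from h import *
rel([(-.029,-.104,.15,0),(-.029,-.104,.041,0)])
E
```

```text
now box [-0.0033 -0.1373] tip z 0.1884 q [-0.16  0.03  1.65  0.    1.46  0.02] F [ 1.  -0.7 -0.3] t 6.55
(-0.029, -0.104, 0.15, 0) shift [ 0.0332 -0.0257  0.0385] turn [-0.002 -0.001 -0.002]
(-0.029, -0.104, 0.041, 0) shift [ 0.0331 -0.0254  0.1475] turn [-0.002 -0.001 -0.002]
```

Request:
carry_out([
  {"hand": 0,"x": 0.017,"y": -0.013,"z": 0.01,"ax": 0,"ay": 0,"az": 0},
  {"hand": 0,"x": 0.033,"y": -0.026,"z": 0.03,"ax": 0,"ay": 0,"az": 0},
  {"hand": 0,"x": 0.033,"y": -0.026,"z": 0.06,"ax": 0,"ay": 0,"az": 0},
  {"hand": 0,"x": 0.033,"y": -0.026,"z": 0.09,"ax": 0,"ay": 0,"az": 0},
  {"hand": 0,"x": 0.033,"y": -0.026,"z": 0.12,"ax": 0,"ay": 0,"az": 0},
  {"hand": 0,"x": 0.033,"y": -0.026,"z": 0.138,"ax": 0,"ay": 0,"az": 0},
  {"hand": 0,"x": 0.033,"y": -0.026,"z": 0.147,"ax": 0,"ay": 0,"az": 0},
  {"hand": 0,"x": 0.033,"y": -0.026,"z": 0.147,"ax": 0,"ay": 0,"az": 0},
])

```text
t: 7.55
tool_pos: [0.5369, -0.0012, 0.2284]
orientation: [-2.412, -2.012, 0.001]
force: [-0.1, -0.3, -0.7]
opening: 0.0009
gripper_force: 0.0
```

```bash
cat >> h.py <<'E'
def arc(phis,gap=0.,r=.044,z=.041):
    g=[]
    for f in phis:
        c=np.array([.0172,-.0805])+r*np.array([-np.cos(f),np.sin(f)])-(.0165+gap)*np.array([np.sin(f),np.cos(f)])
        g.append((*c.round(4),z,-f))
    rel(g)
E
python3 -c "
from h import *
arc(np.arange(.1,.9,.1))"
```

```text
now box [-0.0289 -0.1049] tip z 0.0424 q [-0.1   0.12  1.83  0.    1.19  0.08] F [-0.1 -0.3 -0.7] t 7.55
(np.float64(-0.0282), np.float64(-0.0925), 0.041, np.float64(-0.1)) shift [0.0124 0.0007 0.0014] turn [-0.001  0.     0.097]
(np.float64(-0.0292), np.float64(-0.0879), 0.041, np.float64(-0.2)) shift [ 0.017  -0.0003  0.0014] turn [-0.001  0.     0.197]
(np.float64(-0.0297), np.float64(-0.0833), 0.041, np.float64(-0.30000000000000004)) shift [ 0.0216 -0.0008  0.0014] turn [-0.001  0.     0.297]
(np.float64(-0.0298), np.float64(-0.0786), 0.041, np.float64(-0.4)) shift [ 0.0263 -0.0009  0.0014] turn [-0.001  0.     0.397]
(np.float64(-0.0293), np.float64(-0.0739), 0.041, np.float64(-0.5)) shift [ 0.031  -0.0004  0.0014] turn [-0.001  0.     0.497]
(np.float64(-0.0284), np.float64(-0.0693), 0.041, np.float64(-0.6)) shift [0.0356 0.0005 0.0014] turn [-0.001  0.     0.597]
(np.float64(-0.0271), np.float64(-0.0648), 0.041, np.float64(-0.7000000000000001)) shift [0.0401 0.0017 0.0014] turn [-0.001  0.     0.697]
(np.float64(-0.0253), np.float64(-0.0604), 0.041, np.float64(-0.8)) shift [0.0446 0.0035 0.0014] turn [-0.001  0.     0.797]
```

Request:
carry_out([
  {"hand": 0,"x": 0.012,"y": 0.001,"z": 0.001,"ax": 0,"ay": 0,"az": 0.1},
  {"hand": 0,"x": 0.017,"y": 0,"z": 0.001,"ax": 0,"ay": 0,"az": 0.2},
  {"hand": 0,"x": 0.022,"y": -0.001,"z": 0.001,"ax": 0,"ay": 0,"az": 0.3},
  {"hand": 0,"x": 0.026,"y": -0.001,"z": 0.001,"ax": 0,"ay": 0,"az": 0.4},
  {"hand": 0,"x": 0.031,"y": 0,"z": 0.001,"ax": 0,"ay": 0,"az": 0.5},
  {"hand": 0,"x": 0.036,"y": 0.001,"z": 0.001,"ax": 0,"ay": 0,"az": 0.6},
  {"hand": 0,"x": 0.04,"y": 0.002,"z": 0.001,"ax": 0,"ay": 0,"az": 0.7},
  {"hand": 0,"x": 0.045,"y": 0.004,"z": 0.001,"ax": 0,"ay": 0,"az": 0.8},
])

```text
t: 8.55
tool_pos: [0.5493, 0.042, 0.2291]
orientation: [3.007, 0.908, 0.001]
force: [-3.1, -1.2, 1.6]
opening: 0.0008
gripper_force: 1.8
```

```bash
python3 -c "
from h import *
arc([.9,1.,1.1,1.2,1.3,1.4,1.5,1.57])"
```

```text
now box [-0.0245 -0.0602] tip z 0.0431 q [-0.02  0.16  1.79 -0.    1.19  0.97] F [-3.1 -1.2  1.6] t 8.55
(np.float64(-0.0231), np.float64(-0.0563), 0.041, -0.9) shift [ 0.0037 -0.0019  0.0021] turn [ 0.001 -0.     0.094]
(np.float64(-0.0205), np.float64(-0.0524), 0.041, -1.0) shift [ 0.0083 -0.0029  0.0021] turn [ 0.001 -0.     0.194]
(np.float64(-0.0175), np.float64(-0.0488), 0.041, -1.1) shift [ 0.0129 -0.0034  0.0021] turn [ 0.001 -0.     0.294]
(np.float64(-0.0141), np.float64(-0.0455), 0.041, -1.2) shift [ 0.0177 -0.0035  0.0021] turn [ 0.001 -0.     0.394]
(np.float64(-0.0105), np.float64(-0.0425), 0.041, -1.3) shift [ 0.0224 -0.0031  0.0021] turn [ 0.001 -0.     0.494]
(np.float64(-0.0065), np.float64(-0.0399), 0.041, -1.4) shift [ 0.027  -0.0023  0.0021] turn [ 0.001 -0.     0.594]
(np.float64(-0.0024), np.float64(-0.0378), 0.041, -1.5) shift [ 0.0315 -0.0009  0.0021] turn [ 0.001 -0.     0.694]
(np.float64(0.0007), np.float64(-0.0365), 0.041, -1.57) shift [0.0346 0.0003 0.0021] turn [ 0.001 -0.     0.764]
```

Contact force is about 3 N, as expected for the stiff handle, so I'll continue the arc.

Request:
carry_out([
  {"hand": 0,"x": 0.004,"y": -0.002,"z": 0.002,"ax": 0,"ay": 0,"az": 0.1},
  {"hand": 0,"x": 0.008,"y": -0.003,"z": 0.002,"ax": 0,"ay": 0,"az": 0.2},
  {"hand": 0,"x": 0.013,"y": -0.003,"z": 0.002,"ax": 0,"ay": 0,"az": 0.3},
  {"hand": 0,"x": 0.018,"y": -0.003,"z": 0.002,"ax": 0,"ay": 0,"az": 0.4},
  {"hand": 0,"x": 0.022,"y": -0.003,"z": 0.002,"ax": 0,"ay": 0,"az": 0.5},
  {"hand": 0,"x": 0.027,"y": -0.002,"z": 0.002,"ax": 0,"ay": 0,"az": 0.6},
  {"hand": 0,"x": 0.031,"y": -0.001,"z": 0.002,"ax": 0,"ay": 0,"az": 0.7},
  {"hand": 0,"x": 0.035,"y": 0,"z": 0.002,"ax": 0,"ay": 0,"az": 0.77},
])

```text
t: 9.55
tool_pos: [0.5784, 0.0618, 0.227]
orientation: [-3.128, 0.287, -0.001]
force: [-3.5, -1.0, 1.4]
opening: 0.0005
gripper_force: 1.5
```

```bash
python3 -c "
from h import *
arc([1.571],-.003)
print(R.from_rotvec(read_state()['orientation']).as_matrix().round(3))"
```

```text
now box [ 0.0007 -0.0356] tip z 0.041 q [0.02 0.24 1.71 0.   1.2  1.77] F [-3.5 -1.   1.4] t 9.55
(np.float64(0.0037), np.float64(-0.0365), 0.041, -1.571) shift [ 0.003   0.0009 -0.    ] turn [-0.    -0.    -0.005]
[[ 0.983 -0.182  0.   ]
 [-0.182 -0.983  0.   ]
 [ 0.    -0.    -1.   ]]
```

Request:
carry_out([
  {"hand": 0,"x": 0.002,"y": 0,"z": 0,"ax": 0,"ay": 0,"az": 0},
  {"hand": 0,"x": 0.004,"y": 0,"z": 0,"ax": 0,"ay": 0,"az": 0},
  {"hand": 0,"x": 0.004,"y": 0,"z": 0,"ax": 0,"ay": 0,"az": 0},
])

```text
t: 9.93
tool_pos: [0.5811, 0.0615, 0.2265]
orientation: [-3.128, 0.279, 0.006]
force: [-13.5, 4.9, 9.8]
opening: 0.0007
gripper_force: 6.7
```

The force jumped to about 14 N, so the handle is at its stop. Backing off to check.

Request:
carry_out([
  {"hand": 0,"x": -0.01,"y": 0,"z": 0,"ax": 0,"ay": 0,"az": 0},
  {"hand": 0,"x": -0.02,"y": 0,"z": 0,"ax": 0,"ay": 0,"az": 0},
  {"hand": 0,"x": -0.02,"y": 0,"z": -0.03,"ax": 0,"ay": 0,"az": 0},
  {"hand": 0,"x": -0.02,"y": 0,"z": -0.07,"ax": 0,"ay": 0,"az": 0},
  {"hand": 0,"x": -0.04,"y": 0,"z": -0.11,"ax": 0,"ay": 0,"az": 0},
  {"hand": 0,"x": -0.08,"y": 0,"z": -0.14,"ax": 0,"ay": 0,"az": 0},
  {"hand": 0,"x": -0.11,"y": 0,"z": -0.16,"ax": 0,"ay": 0,"az": 0},
  {"hand": 0,"x": -0.11,"y": 0,"z": -0.16,"ax": 0,"ay": 0,"az": 0},
])

```text
t: 10.92
tool_pos: [0.4729, 0.0809, 0.3883]
orientation: [-3.128, 0.281, -0.008]
force: [0.4, -0.3, 0.3]
opening: 0.0006
gripper_force: 0.0
```

```bash
python3 - <<'E'
from h import *
rel([])
p=camera_params("wrist");im,d=read_camera("wrist");P=cloud(p,d);z=P[...,2]
B=b(P);cv2.imwrite("pics/wrist3.png",im)
h,s,v=cv2.split(cv2.cvtColor(im,cv2.COLOR_BGR2HSV))
inw=(d>0)&(abs(B[...,0])<.075)&(B[...,1]<0)&(B[...,1]>-.235)&(z<.065)
for n,m in(("red",(h<8)|(h>172)),("blue",(h>100)&(h<130))):
    t=m&(s>120)&(v>50)&inw&(z>.0515)
    print(n,t.sum(),cv2.minEnclosingCircle(B[t].astype(np.float32)) if t.any() else 0)
r=(d>0)&(im.max(2)<60)&(z>.075)&(z<.1)&(abs(B[...,0])<.06)&(abs(B[...,1]-.03)<.04)
print("rib",r.sum(),np.percentile(B[r],[2,50,98],axis=0) if r.any() else 0, np.median(z[r]) if r.any() else 0)
E
```

```text
now box [-0.1065 -0.0355] tip z 0.2023 q [ 0.06 -0.2   1.84 -0.    1.49  1.81] F [ 0.4 -0.3  0.3] t 10.925
red 239 ((0.012184982188045979, -0.033066634088754654), 0.005175075493752956)
blue 216 ((-0.030303463339805603, -0.1666809618473053), 0.007827472873032093)
rib 1129 [[-0.03949009  0.0269575 ]
 [-0.00830034  0.03062331]
 [ 0.03342568  0.03669312]] 0.08584257075049889
```

View pics/wrist3.png

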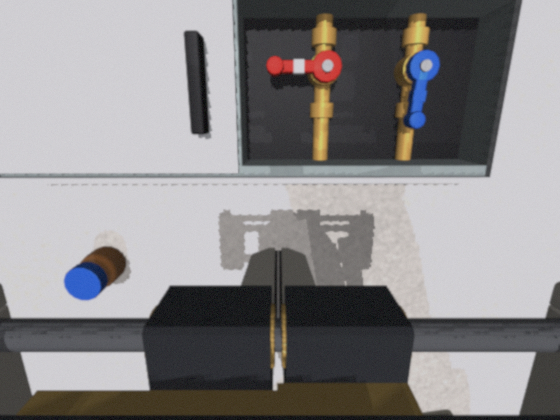

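The handle looks shut (post (275,65), hub (328,67)), blue is unmoved and the cover is at its stop. The partial post mask gives only a rough angle, so I'll check it by casting rays.

```bash
python3 - <<'E'
from h import *
im=cv2.imread("pics/wrist3.png");p=camera_params("wrist")
h,s,v=cv2.split(cv2.cvtColor(im,cv2.COLOR_BGR2HSV))
m=(((h<10)|(h>170))&(s>100)&(v>40)).astype(np.uint8);m[:,:255]=0;m[:,350:]=0;m[110:]=0
k,l,st,c=cv2.connectedComponentsWithStats(m)
for i in range(1,k):
    if st[i,4]>30: print(st[i],c[i])
pm=m.copy();pm[:,286:]=0
x=np.argwhere(pm)[:,::-1].astype(np.float32);post,pr=cv2.minEnclosingCircle(x)
# white dot of hub centre
wm=((s<60)&(v>140)).astype(np.uint8);wm[:,:318]=0;wm[:,340:]=0;wm[:55]=0;wm[80:]=0
hub=np.argwhere(wm)[:,::-1].mean(0);print(post,pr,hub)
a=b(ray(p,post,.054))[0]
for z in (.048,.052):
    c=b(ray(p,hub,z))[0];print(a,c,"len",np.linalg.norm(a-c),"angle",np.arctan2(a[1]-c[1],-(a[0]-c[0])))
E
```

```text
[305  50  38  33 788] [324.12944162  66.08121827]
[266  55  27  22 457] [278.8249453  65.8249453]
(276.742431640625, 65.74242401123047) 11.678071022033691 [326.98019802  65.3960396 ]
[ 0.01618234 -0.03546824] [ 0.01728804 -0.08127649] len 0.04582159684222269 angle 1.546663330658596
[ 0.01618234 -0.03546824] [ 0.01671041 -0.08071513] len 0.04524997317801737 angle 1.5591258451851007
```

The handle is at about 1.55 rad, the cover is at its stop, and the arm is clear. Handing in.

```bash
python3 -c "
from plant import *
print(robot.close_job())"
```

```text
the job is handed in; nothing more can be done
None
```

The job is handed in, with no verdict returned: the cover is parked at its end stop, the red handle measures about 1.55 rad (shut), the blue handle is unmoved, and the jars, beaker and bottle were not touched as far as I saw, though I did not re-measure them.

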